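# Half-twist the parts spinner's bayonet lid and hold it on pulse

### The arm

A 6-joint arm with a two-finger parallel gripper is mounted at the origin on the work surface. World frame = base frame: x ahead of the robot, y to its left, z up, the work surface at z = 0. Lengths are in m, angles in degrees, forces in N, time in s.
With the tool pointing down it reaches from about 0.325 to 0.775 m from the base axis. Payload 5.5 kg.
Tool frame: the origin (TCP) lies at the centre of the arm's flange, where the gripper is bolted on; the fingertips stand 182 mm ahead of it and the grasp point (between the pads) lies 163 mm ahead of it; z points along the fingers, y is the direction in which the jaws open and shut (so a half turn about z gives the same grasp; the last joint's range is limited). The gripper opens to 88 mm and grips with 3 to 60 N. Pads are 20 mm wide; open, the fingers measure 115 mm over their backs; the gripper's body (75 mm by 178 mm) begins 61 mm behind the grasp point.
Start: joints at [-79.91, 5.22, 70.514, -0, 104.267, -3.249], TCP at [0.138, -0.584, 0.405] pointing down, gripper open.
Joint ranges: [-164.24, 164.24], [-49.07, 125.15], [9.68, 141.18], [-86.29, 266.29], [3.28, 154.24], [-151.56, 151.56]. Speed limits (degrees/s): [147.25, 147.25, 172.46, 180, 180, 180].

### API

Orientations are given as [roll, pitch, yaw] about the fixed x, y, z axes, in that order (R = Rz(yaw) Ry(pitch) Rx(roll)).
In Python, from station import r gives the robot as it stands. The module is installed in compiled form; this text tells all that it offers. Calls block until the motion is done:
- r.reach(position, orientation): joint-space move of the TCP to a pose.
- r.servo_line(position, rotation=None, speed=0.15): straight line of the TCP; rotation=None keeps the orientation; speed is the mean speed in m/s.
- r.move_joints(angles): joint-space move.
- r.let_go() and r.grab(squeeze=None): open the fingers fully, or close them until they stop; squeeze is the grip in N (None keeps the last).
- r.wait(seconds).
- r.inverse_kinematics(position, orientation): joint angles nearest the present ones, or None.
- r.sense(): the state.
- r.snapshot(name): name is "scene" or "top" or "wrist"; returns a dict with "frame" (420x560x3 uint8, red, green, blue), "fx", "fy", "cx", "cy" (pixels), "dist_coeffs" ([k1, k2, p1, p2, k3] as OpenCV has them; the pictures are not rectified), "R" (3x3) and "t" (3): a world point X has camera coordinates R X + t. Camera axes: x right, y down, z forward; pixel columns grow to the right and rows downward; lengths in m; the calibration is good to about 2 mm. A picture is of the moment at which its call begins. There is no depth.
A pose or a line that the arm cannot do raises r.IKError and nothing moves.
- r.hand_in(): hands the job in, once; it reports no verdict.
The state is a dict: "clock": time; "joints": joint angles; "joint_vel": joint speeds; "joint_torque": joint torques, N m; "tcp_pos": TCP position; "orientation": TCP orientation; "contact_force": force on the tool from outside, world axes, zero at the start; "torque": the same for the moment, N m; "opening": finger opening in m.
Only numpy, scipy, OpenCV 4.12 (cv2) and the standard library are available. Lean on these libraries where they do the work, as an engineer would, in place of code of your own. Each camera call takes 0.05 s, during which the arm holds its last target.

### The job

Close the small-parts spinner with its black bayonet lid and run it on pulse: pick up the lid by its bar and lower it so that its two lugs drop through the two white-marked slots and the flange rests flat on the rim. Then twist the lid clockwise (seen from above) half way to the lock, so that its white pointers face the green marks, without going on to the lock click at the red marks. The spring would turn the lid back, so hold it there for a couple of seconds and finish while still gripping it at the green marks; leave the screwdriver, oil bottle and cup alone.

Things in the scene. Friction and masses are not known exactly. Their poses are not given: they have to be found in the camera images.
- lid_grip (a point): Loose black lid, about 0.2 kg, standing upright on its plug. Point: on its axis, mid grip bar, 53 mm above the plug's underside. Bar: 62 mm long along the lid's x, 18 mm thick along y, from 29 to 72 mm above the underside; white pointers on the flange at both bar ends. z up. The lid is the same after half a turn. Flange 90 mm across, 22 to 29 mm above the underside.
- lid_foot (a point): Centre of the underside of the lid's plug, axes as the lid's. The plug is 59 mm across with a chamfered foot; its two lugs stick out to 39.5 mm from the axis on the lid's +x and -x sides (under the bar's ends), each 10 mm wide, 5 to 12 mm above the underside.
- spinner: Parts spinner, fixed to the bench: orange motor base 150 mm across, 50 mm high, with a dark steel bowl 116 mm across on it, rim 130 mm above the bench. Origin on its axis at bench level, z up. Slots on its +x and -x sides (white marks); green marks 45 and red marks 90 degrees clockwise of them seen from above; a lock ball begins to resist at about 65 degrees and clicks near 90.
- mouth (a point): Centre of the mouth at rim height, axes as the spinner's. Hole 63 mm across; slots 15 mm wide, reaching 43 mm from the axis; collar 8 mm thick, groove below. The lid goes in with its bar along the spinner's x (either way round) and then turns only clockwise (yaw decreasing). Seated, the flange rests on the rim and lid_grip is 31 mm above this point; once twisted it can rise only 2 mm.
- drive_ring (a joint): Turn in rad of the sprung drive ring inside the collar, 0 at rest, growing as the lid's lugs push it clockwise (after 0.05 to 0.1 rad of play, so it reads about 0.7 when the lid stands at the green marks). It pushes back with 0.04 N m at first and 0.12 N m at the green marks, and turns the lid back when let go.
- screwdriver_mid (a point): Bystander: a red-handled screwdriver 190 mm long lying on the bench along its x axis; the point is 12 mm above the bench.
- oil_bottle_mid (a point): Bystander: a yellow oil bottle 48 mm across, 125 mm tall, standing; the point is its centre.
- parts_cup_mid (a point): Bystander: a blue plastic cup 76 mm across, 50 mm tall, standing open upwards; the point is its centre.
Mind the look-alikes: they are no part of the job. There is more than one size of the spinner; the one meant has the size given above.

How it is judged:
By the outcome, as a careful person would: the job done as asked, in the order asked, and still so for the second after the job is handed in, while the arm keeps its last pose, push and grip.
It also fails if it takes over 48 s, if anything falls off the work surface, if the arm or the gripper's body presses on something with over 40 N, if the wrist force passes 120 N, or if a joint passes its speed limit or range.

## Working session

There is one attempt and no reset: what is moved stays moved. The work goes in short steps, each a Python script; the robot and the scene stay as the last script left them, time stands still between calls to the robot, and variables do not carry over. Pictures are saved under pics/ and viewed, and the job is handed in when it is done.

```bash
mkdir -p pics
cat > h.py <<'E'
from station import r
import numpy as np, cv2
def snap(name,fn):
    s=r.snapshot(name); cv2.imwrite('pics/'+fn+'.png',s['frame'][:,:,::-1]); np.save('pics/'+fn+'.npy',s,allow_pickle=True); return s
def load(fn): return np.load('pics/'+fn+'.npy',allow_pickle=True).item()
def K(s): return np.array([[s['fx'],0,s['cx']],[0,s['fy'],s['cy']],[0,0,1.]])
def ray(s,uv,z):
    p=cv2.undistortPoints(np.array(uv,float).reshape(-1,1,2),K(s),np.array(s['dist_coeffs'],float)).reshape(-1,2)
    R=np.array(s['R']);c=-R.T@np.array(s['t'])
    d=np.c_[p,np.ones(len(p))]@R
    return c+d*((z-c[2])/d[:,2])[:,None]
def proj(s,X):
    return cv2.projectPoints(np.array(X,float).reshape(-1,1,3),cv2.Rodrigues(np.array(s['R'],float))[0],np.array(s['t'],float),K(s),np.array(s['dist_coeffs'],float))[0].reshape(-1,2)
E
python3 - <<'E'
from h import *
for n in ['scene','top','wrist']:
    s=snap(n,n+'0'); print(n,s['fx'],-np.array(s['R']).T@s['t'],s['R'][2])
print(r.sense())
E
```

```text
scene 399.8684169393116 [1.25946314 0.14631007 0.99725349] [-0.61300826 -0.12634301 -0.77990918]
top 431.3347527046004 [ 0.44620014 -0.01097658  1.1779275 ] [ 0.11486119  0.00227272 -0.99337895]
wrist 370.48356727352547 [ 0.21622357 -0.56539032  0.38162103] [-0.28097655 -0.06420107 -0.95756483]
{'clock': 0.15, 'joints': array([-7.99107664e+01,  5.25333123e+00,  7.05659643e+01,  1.03506149e-03,
        1.04268512e+02, -3.24712793e+00]), 'joint_vel': array([ 0.03693876, -0.05661743, -0.20062152, -0.09234751,  0.01962349,
        0.04591324]), 'joint_torque': array([ 1.48079656e-03, -4.47047174e+01, -4.06906915e+01,  6.98115444e-02,
        2.74567469e-02, -1.00441025e-04]), 'tcp_pos': array([ 0.13842474, -0.58385783,  0.4037657 ]), 'orientation': array([-1.79912390e+02, -5.97558254e-03,  1.33366113e+01]), 'contact_force': array([-0.70723706,  0.16242751,  0.44642939]), 'torque': array([-0.00991646, -0.00947176,  0.02579335]), 'opening': 0.08762383140956935}
```

View pics/top0.png

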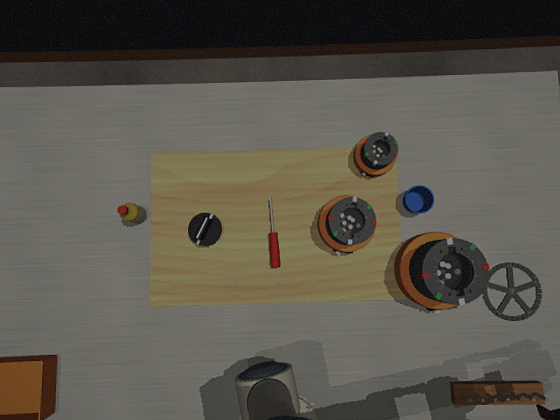

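View pics/scene0.png

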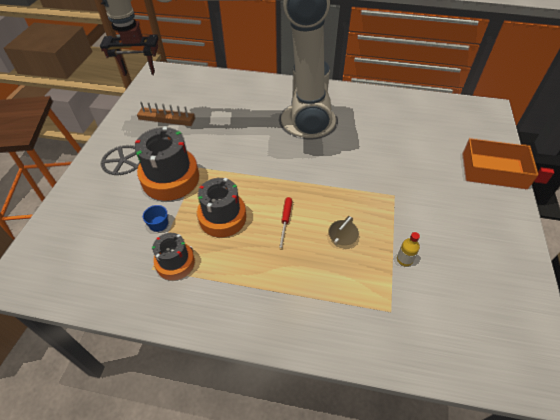

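Run:
```python
from h import *
s=load('top0');f=s['frame'][:,:,::-1]
a=cv2.resize(f[130:310,300:480],(400,400),interpolation=cv2.INTER_CUBIC)
b=cv2.resize(f[200:260,175:235],(400,400),interpolation=cv2.INTER_CUBIC)
cv2.imwrite('pics/crop1.png',np.hstack([a,b]))
s=load('scene0');f=s['frame'][:,:,::-1]
a=cv2.resize(f[165:240,180:255],(400,400),interpolation=cv2.INTER_CUBIC)
b=cv2.resize(f[200:260,315:375],(400,400),interpolation=cv2.INTER_CUBIC)
cv2.imwrite('pics/crop2.png',np.hstack([a,b]))
```

```text
(no output)
```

View pics/crop1.png

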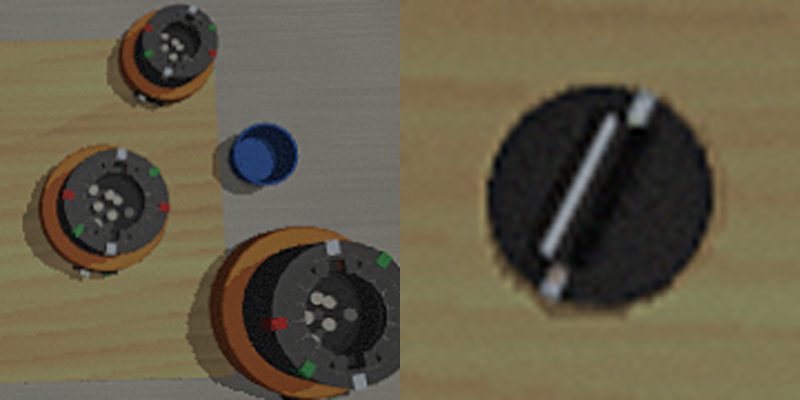

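View pics/crop2.png

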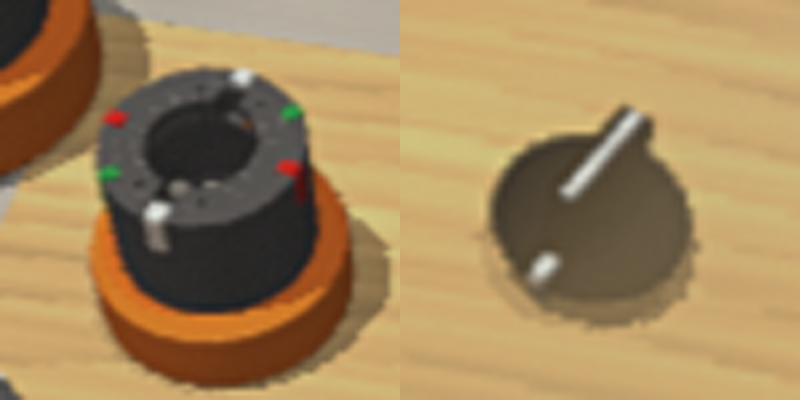

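```bash
cat >> h.py <<'E'
def blobs(f,mask,roi,mina=3,maxa=400):
    u0,u1,v0,v1=roi
    m=np.zeros_like(mask);m[v0:v1,u0:u1]=mask[v0:v1,u0:u1]
    n,l,st,c=cv2.connectedComponentsWithStats(m.astype(np.uint8))
    return [(c[i].round(2),st[i,4]) for i in range(1,n) if mina<=st[i,4]<=maxa]
def masks(f):
    h=cv2.cvtColor(f,cv2.COLOR_RGB2HSV).astype(int);H,S,V=h[...,0],h[...,1],h[...,2]
    return dict(green=(abs(H-65)<20)&(S>110)&(V>50),red=((H<6)|(H>174))&(S>130)&(V>70),white=(S<45)&(V>135))
E
python3 - <<'E'
from h import *
s=load('top0');f=s['frame'];m=masks(f)
for nm,roi in dict(A=(318,381,192,256),B=(352,400,130,180),C=(415,492,230,312)).items():
    for k in m:
        for c,a in blobs(f,m[k],roi): print(nm,k,c,a,ray(s,c,.13)[0].round(4))
for c,a in blobs(f,m['white'],(185,225,208,252)): print('lid',c,a,ray(s,c,.029)[0].round(4),ray(s,c,.072)[0].round(4))
s=load('scene0');f=s['frame'];m=masks(f)
for k in m:
  for c,a in blobs(f,m[k],(190,245,170,225)): print('A scene',k,c,a,ray(s,c,.13)[0].round(4))
for c,a in blobs(f,m['white'],(320,365,205,255)): print('lid',c,a,ray(s,c,.029)[0].round(4),ray(s,c,.072)[0].round(4))
E
```

```text
A green [369. 207.] 16 [ 0.5685 -0.2316  0.13  ]
A green [334.53 233.26] 19 [ 0.5068 -0.145   0.13  ]
A red [330.   217.21] 19 [ 0.5462 -0.1357  0.13  ]
A red [373.36 222.71] 14 [ 0.5298 -0.2401  0.13  ]
A white [354.22 198.67] 9 [ 0.59   -0.1967  0.13  ]
A white [349.5  241.29] 14 [ 0.4863 -0.1802  0.13  ]
B green [394.83 142.17] 6 [ 0.7282 -0.3035  0.13  ]
B green [366.3 153.8] 10 [ 0.7011 -0.2318  0.13  ]
B red [366.12 142.12] 8 [ 0.7307 -0.2328  0.13  ]
B red [395.   153.29] 7 [ 0.7001 -0.3023  0.13  ]
B white [386.5 133.5] 4 [ 0.7509 -0.2842  0.13  ]
B white [375.2 161.6] 5 [ 0.6808 -0.2526  0.13  ]
C green [472.23 246.71] 35 [ 0.4656 -0.4719  0.13  ]
C green [437.9  295.51] 39 [ 0.3528 -0.3823  0.13  ]
C red [485.17 266.51] 35 [ 0.418  -0.4982  0.13  ]
C red [424.97 275.3 ] 37 [ 0.4007 -0.3555  0.13  ]
C white [449.46 240.88] 24 [ 0.4809 -0.4193  0.13  ]
C white [461.54 301.42] 26 [ 0.3379 -0.4363  0.13  ]
lid [210.83 216.  ] 6 [0.5682 0.1709 0.029 ] [0.5637 0.1641 0.072 ]
lid [201.34 227.34] 29 [0.5386 0.1965 0.029 ] [0.5351 0.1887 0.072 ]
A scene green [234.29 185.57] 7 [ 0.5076 -0.1475  0.13  ]
A scene green [200.12 197.12] 8 [ 0.5696 -0.232   0.13  ]
A scene red [201.5 186.8] 10 [ 0.5306 -0.2408  0.13  ]
A scene red [234.53 197.  ] 19 [ 0.5504 -0.135   0.13  ]
A scene white [235.8 170.8] 50 [ 0.4482 -0.1591  0.13  ]
A scene white [225. 179.] 11 [ 0.4873 -0.1818  0.13  ]
A scene white [208.79 204.36] 14 [ 0.5908 -0.1993  0.13  ]
lid [344.67 222.91] 33 [0.5048 0.1883 0.029 ] [0.5383 0.1864 0.072 ]
lid [336.18 239.45] 11 [0.5705 0.1697 0.029 ] [0.6011 0.1686 0.072 ]
```

Top-view candidates are A (348,223), B (376,153) and C (441,270). A fits. Its mark circle is 105 mm across at z=0.13, and both views put its centre at (0.538,-0.189). B is far smaller (76 mm) and C larger (146 mm). Its slot yaw is about -9°, and green sits 45° clockwise of white, as described. The crop confirms this. The lid is at top (205,230). Next I take wrist views of both.

Run:
```python
from h import *
r.reach([0.52,-0.17,0.42],[180,0,171]); r.wait(.2)
s=snap('wrist','wA'); print(r.sense()['joints'].round(1),proj(s,[[.538,-.189,.13]]))
r.reach([0.537,0.187,0.40],[180,0,152]); r.wait(.2)
s=snap('wrist','wL'); print(r.sense()['joints'].round(1),proj(s,[[.537,.187,.03]]),r.sense()['clock'])
```

```text
[ -21.7   -2.7   77.    -0.   105.7 -102.7] [[261.09169579 228.07879964]]
[ 15.7   0.3  76.   -0.  103.6 -46.2] [[281.6443745 177.9965646]] 4.0167
```

View pics/wA.png

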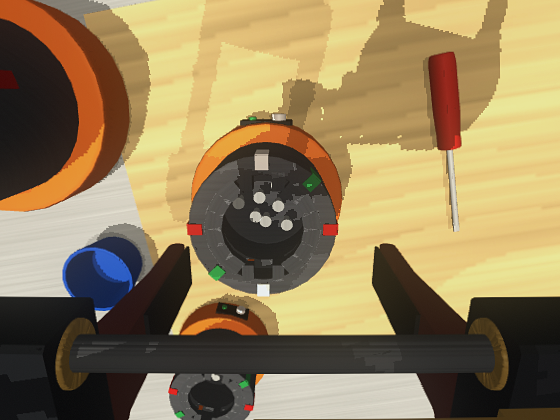

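View pics/wL.png

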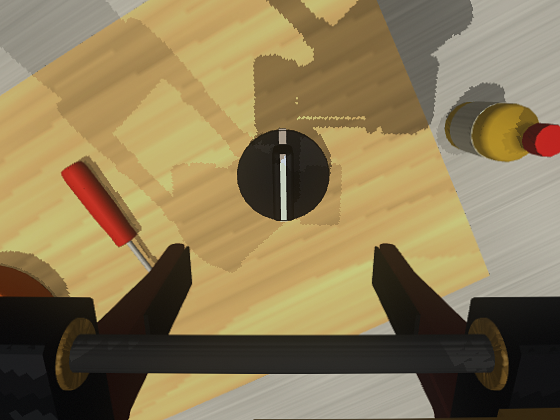

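wA shows A's white marks at about (261,161) and (263,290), red at (195,230) and (330,230), green at (312,182) and (217,272). wL shows the lid flange at (283,175) with its bar close to vertical in the image. Measuring now.

Run:
```python
from h import *
s=load('wA');f=s['frame']
h=cv2.cvtColor(f,cv2.COLOR_RGB2HSV).astype(int);H,S,V=h[...,0],h[...,1],h[...,2]
m=dict(green=(abs(H-65)<20)&(S>110)&(V>50),red=((H<6)|(H>174))&(S>130)&(V>70),white=(S<70)&(V>140))
P={}
for k in m:
    for c,a in blobs(f,m[k],(180,350,145,300),25): print(k,c,a,ray(s,c,.13)[0].round(4)); P.setdefault(k,[]).append(ray(s,c,.13)[0])
for k,v in P.items():
    if len(v)==2: d=v[0]-v[1]; print(k,(v[0]+v[1])[:2]/2,np.linalg.norm(d),np.degrees(np.arctan2(d[1],d[0])))
s=load('wL');f=s['frame'];h=cv2.cvtColor(f,cv2.COLOR_RGB2HSV).astype(int);H,S,V=h[...,0],h[...,1],h[...,2]
w=(S<70)&(V>120)
for c,a in blobs(f,w,(240,328,128,222),10): print('white',c,a,ray(s,c,.029)[0].round(4),ray(s,c,.072)[0].round(4))
w2=w.copy();w2[:148]=0;w2[222:]=0;w2[:,:240]=0;w2[:,328:]=0
ys,xs=np.nonzero(w2);print(xs.min(),xs.max(),ys.min(),ys.max())
dark=((V<70)).astype(np.uint8);dark[:120]=0;dark[235:]=0;dark[:,:232]=0;dark[:,340:]=0
cn=max(cv2.findContours(dark,0,1)[0],key=cv2.contourArea)
e=cv2.fitEllipse(cv2.convexHull(cn));print(e)
q=ray(s,cn.reshape(-1,2),.029)[:,:2]; (cc,rr)=cv2.minEnclosingCircle(q.astype(np.float32)); print('flange',cc,rr,ray(s,e[0],.029))
```

```text
green [312.08 180.82] 209 [ 0.5073 -0.1452  0.13  ]
green [216.59 272.45] 142 [ 0.5696 -0.2307  0.13  ]
red [194.32 228.92] 162 [ 0.5306 -0.24    0.13  ]
red [329.82 229.38] 175 [ 0.5474 -0.1369  0.13  ]
white [261.02 161.53] 207 [ 0.4871 -0.1801  0.13  ]
white [258.95 197.2 ] 104 [ 0.5135 -0.1863  0.13  ]
white [277.73 205.91] 101 [ 0.5224 -0.1735  0.13  ]
white [260.51 218.81] 186 [ 0.5305 -0.1881  0.13  ]
white [286.35 224.76] 100 [ 0.5384 -0.1694  0.13  ]
white [262.96 289.96] 166 [ 0.5909 -0.1968  0.13  ]
green [ 0.53844067 -0.18798853] 0.10581598977299314 126.09733771712605
red [ 0.53899755 -0.18843899] 0.10448346545377953 -99.28242475146176
white [282. 137.] 91 [0.5028 0.2056 0.029 ] [0.4986 0.2078 0.072 ]
white [282.85 185.8 ] 369 [0.5446 0.1843 0.029 ] [0.5352 0.1891 0.072 ]
280 286 154 221
((282.76611328125, 174.27857971191406), (90.98861694335938, 91.97598266601562), 91.23117065429688)
flange (0.5360962748527527, 0.18822714686393738) 0.04511946067214012 [[0.5344843  0.18956404 0.029     ]]
```

Run:
```python
from h import *
x,y=0.5351,0.1890
r.reach([x,y,0.30],[180,0,152.3])
r.servo_line([x,y,0.217],speed=.12); r.wait(.2)
a=r.sense(); print(a['tcp_pos'],a['orientation'],a['contact_force'])
r.grab(40); r.wait(.3)
a=r.sense(); print(a['tcp_pos'],a['opening'],a['contact_force'],a['torque'])
r.servo_line([x,y,0.40],speed=.15); r.wait(.3)
a=r.sense(); print(a['tcp_pos'],a['opening'],a['contact_force'],a['torque'],a['clock'])
snap('wrist','wG');snap('scene','sG')
```

```text
[0.53539861 0.18909058 0.21815015] [1.79924597e+02 7.83071440e-02 1.52300216e+02] [ 0.26290345  0.26877144 -0.93612515]
[0.53507773 0.1889942  0.21696819] 0.01761801309929517 [-0.26727283 -0.85169176  0.14880608] [ 0.00853083 -0.13250155  0.05500403]
[0.53510626 0.18899823 0.39950584] 0.01760192603741692 [ 0.31820177 -0.05426317 -1.94769102] [ 0.04891514 -0.13290111 -0.00714948] 8.5833
```

View pics/wG.png

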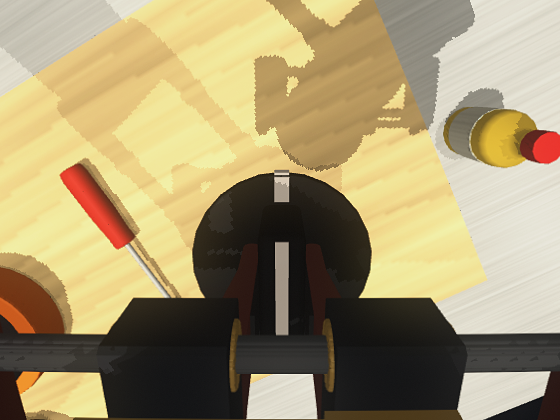

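View pics/sG.png

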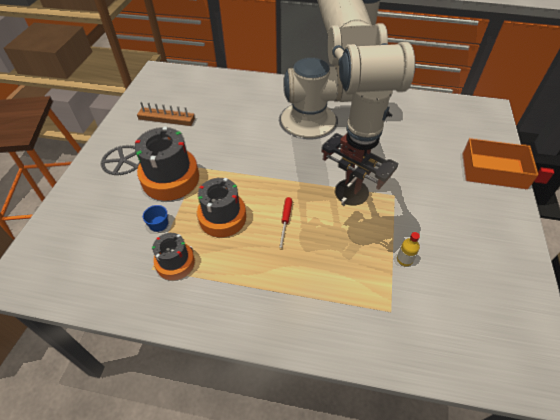

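Run:
```python
from h import *
s=load('wG');f=s['frame']
V=f.max(2); 
p=ray(s,[(282,171.5),(193,258),(371,258)],.2115)
print(p, [np.linalg.norm(q[:2]-[.5351,.1890]) for q in p])
m=(V<75).astype(np.uint8); m[300:]=0
cn=max(cv2.findContours(m,0,1)[0],key=cv2.contourArea).reshape(-1,2)
cn=cn[(cn[:,1]<290)&(((cn[:,0]<225)&(cn[:,0]>185))|(cn[:,0]>340)&(cn[:,0]<376)|(cn[:,1]<182)&(abs(cn[:,0]-282)<60))]
q=ray(s,cn,.2115)[:,:2]
A=np.c_[2*q,np.ones(len(q))];b=(q**2).sum(1)
for _ in range(5):
    x=np.linalg.lstsq(A,b,rcond=None)[0];R=np.sqrt(x[2]+x[0]**2+x[1]**2);e=abs(np.linalg.norm(q-x[:2],axis=1)-R);k=e<max(2*np.median(e),5e-4);A,b,q=A[k],b[k],q[k]
print(x[:2],R,len(q),e.max())
```

```text
[[0.4959955  0.21033109 0.2115    ]
 [0.51385271 0.15171752 0.2115    ]
 [0.55438083 0.22893635 0.2115    ]] [np.float64(0.044544103052657956), np.float64(0.04291189681457246), np.float64(0.04434706299908169)]
[0.53472788 0.18969171] 0.04327115327641517 254 0.0004996587201855293
```

Run:
```python
from h import *
x,y,w=0.5388,-0.1884,170.9
r.reach([x,y,0.40],[180,0,w])
r.servo_line([x,y,0.365],speed=.1); r.wait(.3)
a=r.sense(); f0=a['contact_force'];print(a['tcp_pos'],a['orientation'],f0,a['torque'],a['clock'])
snap('wrist','wB');snap('scene','sB')
for z in [.350,.345,.341,.337,.333,.330,.328]:
    r.servo_line([x,y,z],speed=.04); r.wait(.05)
    a=r.sense(); d=a['contact_force']-f0; print(z,a['tcp_pos'].round(4),d.round(1),a['torque'].round(2),a['clock'])
    if np.linalg.norm(d)>12: break
```

```text
[ 0.53884082 -0.18844542  0.36571822] [-1.79984168e+02  6.29734717e-02  1.70897199e+02] [-0.26091386 -0.06963754 -2.35074706] [ 0.02564994 -0.14663286  0.01931366] 10.8917
0.35 [ 0.5388 -0.1884  0.35  ] [0.5 0.4 0.3] [ 0.04 -0.13  0.02] 11.5667
0.345 [ 0.5388 -0.1884  0.3448] [-0.1 -0.1  0.9] [ 0.08 -0.15  0.05] 11.8917
0.341 [ 0.5388 -0.1884  0.3408] [0.2 0.4 0.7] [ 0.03 -0.11  0.03] 12.1917
0.337 [ 0.5388 -0.1884  0.3368] [ 0.9 -0.3  0.3] [-0.02 -0.16  0.01] 12.4917
0.333 [ 0.5388 -0.1884  0.3328] [0.7 0.3 1.6] [ 0.06 -0.13 -0.03] 12.7917
0.33 [ 0.5388 -0.1884  0.3299] [-0.5  0.1  0.3] [ 0.03 -0.09 -0.03] 13.0917
0.328 [ 0.5388 -0.1884  0.3279] [0.8 0.3 0.9] [ 0.02 -0.18 -0.01] 13.3917
```

View pics/wB.png

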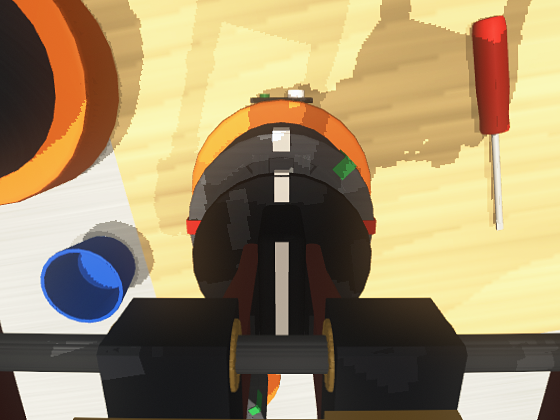

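The pointer (282,186) lines up with the white mark (281,140), and the lugs passed the slots without contact. Next I seat the lid.

Run:
```python
from h import *
x,y,w=0.5388,-0.1884,170.9
fz=-2.2
for z in [.3265,.3255,.3247,.3240,.3233,.3226,.322]:
    r.servo_line([x,y,z],speed=.03); r.wait(.1)
    a=r.sense(); d=a['contact_force']; print(z,a['tcp_pos'].round(4),d.round(1),a['torque'].round(2),a['clock'])
    if d[2]-fz>5: break
snap('wrist','wS');snap('scene','sS')
```

```text
0.3265 [ 0.5388 -0.1884  0.3265] [-0.2 -0.6 -2.3] [ 0.05 -0.12  0.06] 13.7417
0.3255 [ 0.5388 -0.1884  0.3255] [-0.3  0.2 -1. ] [ 0.04 -0.1   0.01] 14.0917
0.3247 [ 0.5389 -0.1884  0.325 ] [ 0.  -0.5 -0.3] [-0.02 -0.2  -0.04] 14.4417
0.324 [ 0.5388 -0.1884  0.3249] [-1.2  0.8  5.7] [ 0.23  0.15 -0.03] 14.7917
```

Run:
```python
from h import *
f=load('sS')['frame'][:,:,::-1]
a=cv2.resize(f[150:250,170:270],(500,500),interpolation=cv2.INTER_CUBIC)
cv2.imwrite('pics/sSc.png',a)
```

```text
(no output)
```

View pics/wS.png

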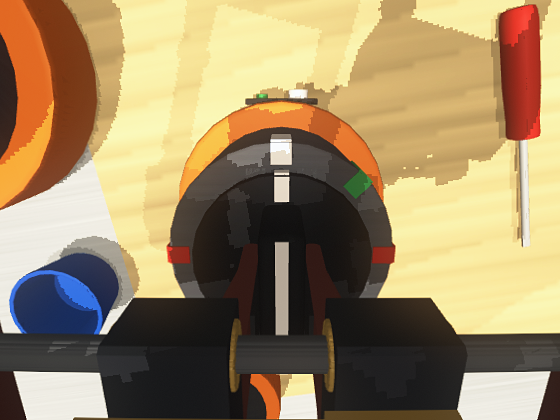

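View pics/sSc.png

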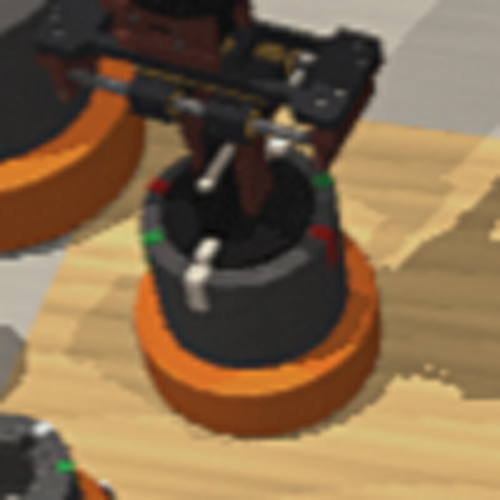

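Seated at TCP z=0.325, as predicted, with contact at +8 N. The pointer is in line with the white mark at (281,150). Now the twist, in steps.

Run:
```python
from h import *
x,y,w=0.5388,-0.1884,170.9
for k in [3,10,20,30,38,45]:
    r.servo_line([x,y,.3246],[180,0,w-k],speed=.03); r.wait(.15)
    a=r.sense(); print(k,a['tcp_pos'].round(4),a['orientation'].round(2),a['contact_force'].round(1),a['torque'].round(3),round(a['clock'],2))
    if np.linalg.norm(a['contact_force'])>25: break
snap('wrist','wT');snap('scene','sT')
f=load('sT')['frame'][:,:,::-1]
cv2.imwrite('pics/sTc.png',cv2.resize(f[150:250,170:270],(500,500),interpolation=cv2.INTER_CUBIC))
```

```text
3 [ 0.5388 -0.1884  0.325 ] [-1.8000e+02  3.0000e-02  1.6796e+02] [-0.8  1.4  4.7] [ 0.205  0.021 -0.036] 15.29
10 [ 0.5389 -0.1885  0.3249] [-1.7999e+02  6.0000e-02  1.6109e+02] [ 0.2 -0.3  5.1] [ 0.053 -0.111 -0.014] 15.72
20 [ 0.5389 -0.1886  0.325 ] [-1.7999e+02  6.0000e-02  1.5108e+02] [-0.8 -1.1  5.9] [-0.019 -0.054 -0.067] 16.19
30 [ 0.5389 -0.1886  0.3249] [1.8000e+02 6.0000e-02 1.4108e+02] [-0.2 -1.4  4.3] [ 0.006 -0.061 -0.034] 16.67
38 [ 0.5389 -0.1886  0.325 ] [1.7999e+02 6.0000e-02 1.3308e+02] [ 0.9 -0.4  5.2] [-0.013 -0.002 -0.004] 17.11
45 [ 0.5389 -0.1885  0.325 ] [1.7998e+02 6.0000e-02 1.2609e+02] [-0.1 -0.3  5.5] [-0.026 -0.024 -0.044] 17.53
```

View pics/wT.png

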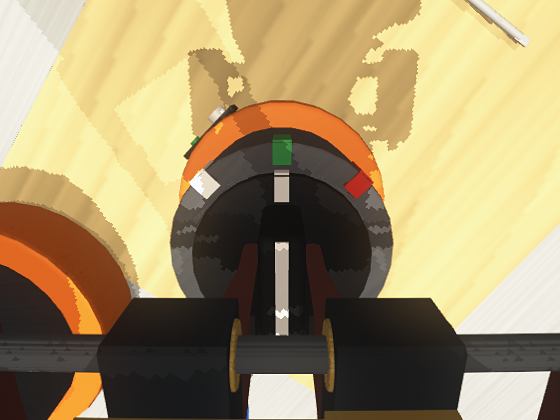

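View pics/sTc.png

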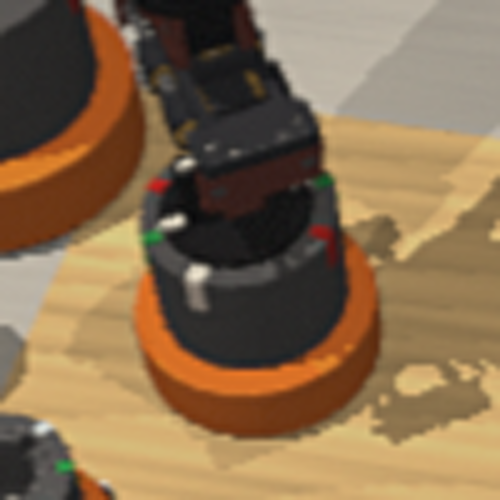

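The pointer (281,186) faces the green mark (282,150). Now I hold, re-measure and hand in.

Run:
```python
from h import *
T=[]
for i in range(6): r.wait(.45); T.append(r.sense()['torque'][2])
print('Tz',np.mean(T))
s=snap('wrist','wH');f=s['frame'];m=masks(f)
h=cv2.cvtColor(f,cv2.COLOR_RGB2HSV).astype(int)
g=blobs(f,m['green'],(255,310,125,180),40); p=blobs(f,(h[...,1]<70)&(h[...,2]>110),(262,300,172,203),40); print(g,p)
c=np.array([.5388,-.1884])
for b,z in((g,.13),(p,.137)):
    d=ray(s,b[0][0],z)[0][:2]-c; print(np.linalg.norm(d),np.degrees(np.arctan2(d[1],d[0])))
a=r.sense(); print(a['tcp_pos'],a['orientation'],a['opening'],a['contact_force'],a['clock'])
```

```text
Tz -0.014993955352262193
[] [(array([281., 173.]), np.int32(45)), (array([281., 189.]), np.int32(375))]Traceback (most recent call last):
  File "<stdin>", line 10, in <module>
IndexError: list index out of range
```

Run:
```python
from h import *
s=load('wH');f=s['frame'];print(f[150,282],f[140,282])
h=cv2.cvtColor(f,cv2.COLOR_RGB2HSV).astype(int)
g=blobs(f,(abs(h[...,0]-65)<25)&(h[...,1]>90)&(h[...,2]>40),(260,305,128,172),40,2000); p=blobs(f,(h[...,1]<70)&(h[...,2]>110),(262,300,177,203),40,2000); print(g,p)
c=np.array([.5388,-.1884])
for b,z in((g,.13),(p,.137)):
    d=ray(s,b[0][0],z)[0][:2]-c; print(np.linalg.norm(d),np.degrees(np.arctan2(d[1],d[0])))
a=r.sense(); print(a['tcp_pos'],a['orientation'],a['opening'],a['contact_force'],a['clock'])
```

```text
[ 49 107  51] [ 54 110  52]
[(array([281.51, 149.2 ]), np.int32(591))] [(array([281., 189.]), np.int32(375))]
0.053583901480372086 125.23936262862034
0.036218602565053125 125.2071324285366
[ 0.53887406 -0.18853477  0.32491176] [1.79984951e+02 5.13742924e-02 1.26085672e+02] 0.0180529148138092 [-0.53099352 -0.81218702  5.29030171] 20.3833
```

View pics/wH.png

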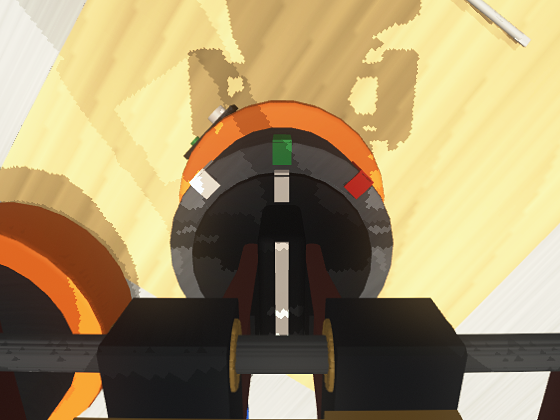

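The pointer (281,189) and the green mark (281.5,149) lie at the same bearing, 125.2° for both, after about 2.8 s of holding. The grip is still closed.

```bash
python3 -c "
from h import *
r.hand_in(); print(r.sense()['clock'])"
```

```text
the job is handed in; nothing more can be done
the job is handed in; nothing more can be done
```

The lid is on the 150 mm spinner and twisted clockwise to the green marks. I held it there for about 2.8 s and handed in at about 20.4 s, still gripping it with the set 40 N.

- **Seating:** The lugs dropped through the white-marked slots without resistance. The flange met the rim at the predicted height (TCP z = 0.325 m), and stayed there through the twist.
- **Twist:** It was 45° clockwise, well short of the lock ball at about 65°. In the last wrist picture the visible pointer and its green mark both measured a bearing of 125.2°.
- **Forces and bystanders:** Measured contact force stayed under about 8 N. I did not touch the screwdriver, bottle or cup.
- **Check that disagreed:** The wrist torque about z averaged only -0.015 N m during the hold, where the spring should give about 0.12. Flange friction and sensor noise may explain it. The pictures show no slip and the lid stayed at the green marks, but I had no reading of the drive ring itself.

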